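# Release the drawer's hidden spring catch with a dowel

### The job

The drawer of the wooden tool box on the bench is held shut by a hidden spring catch. Take the long dowel out of the rack, push it gently down through the hole in the box's top until the catch lets go, and keep the catch pressed while the drawer slides all the way out by itself; then stand the dowel back in the rack hole it came from. Feel for the catch, do not force it, touch the box only with the dowel, and leave the stone on it and the other tools in the rack where they are.

Things in the scene. Friction and masses are not known exactly. Their poses are not given: they have to be found in the camera images.
- toolbox: Plain light-wood box fixed to the bench, 240 (x) x 220 (y) x 130 mm high, its drawer front with a round knob facing its own -x. Origin: centre of its underside. The flat top is 12 mm thick, with one 15 mm hole 60 mm from the origin towards +x. Pressing box or catch with the dowel with over 25 N bends the catch: failed. A sharpening stone lies on the front part of the top.
- release_hole (a point): Centre of the hole's mouth, on the box's top face, 130 mm above the bench; axis vertical. Below it is the catch's flat pad, 34 mm wide, at an unknown depth: 20 to 60 mm below the top face. The pad pushes back with about 4 N where first met and 7 to 9 N where the catch lets go, about 7 mm further down; 9 to 10 mm down it meets a hard stop.
- drawer (a joint): How far the drawer is out, in m: about 0 shut (held by the catch), 0.07 fully out. Once the catch lets go, a spring slides it out slowly towards the robot side (the box's -x) in 1 to 3 s. If the dowel is lifted before the drawer is about 0.045 out, the catch springs back and may stop it.
- rack: Wooden block fixed to the bench, 80 (x) x 220 (y) x 50 mm high, origin: centre of its underside. Three 15 mm holes, 40 mm deep, in its top, at y = -70, 0 and +70 mm, x = 0. The long dowel, a stub dowel and a burnisher stand in them, in any order.
- dowel_center (a point): Centre of the long dowel: a plain light-wood round rod, 12 mm diameter, 200 mm long, 25 g, standing upright in one of the rack's holes (its lower 40 mm in the hole). This point lies half-way along it, 100 mm from both ends, on the axis; z along the dowel.
- dowel_tip (a point): Centre of the lower end face of the long dowel (slightly chamfered).
- stub: Bystander: stub dowel, 12 mm diameter, 85 mm long, in the rack. Origin at its lower end. Leave alone.
- burnisher: Bystander: burnisher with a turned dark wood handle, 28 mm diameter, up to 135 mm above the bench, in the rack. Origin at its lower end. Leave alone.
- stone: Bystander: grey sharpening stone 50 x 140 x 25 mm lying on the box's top, at least 100 mm from the hole centre to its own centre. Origin: centre of its underside. Leave alone.

How it is judged:
On the way, in this order (a step that is already met when the one before it is completed fails the run):
1. the dowel, down through the hole, has pressed the catch until the drawer starts to move (value of joint drawer between 0.004 and 0.04 m and contact force between dowel and toolbox above 1 N and horizontal distance between dowel_tip and release_hole below 0.006 m and z of dowel_tip in the frame of release_hole below -0.02 m).
2. the drawer has slid fully out while the dowel was still through the hole (value of joint drawer above 0.06 m and z of dowel_tip in the frame of release_hole below -0.015 m), for 0.05 s.
At the end, for the whole second after the job is handed in: The drawer is out by more than 60 mm (of 70), and the long dowel stands at rest and upright (within 0.12 rad), fully down in the rack hole it came from (its centre within 12 mm of where it began) (value of joint drawer above 0.06 m and distance of dowel_center from where it was at the start of the episode below 0.012 m and angle between dowel_center's own z axis and vertical below 0.12 rad and linear speed of dowel below 0.02 m/s); the robot touches nothing.
It fails at once if the dowel presses the box or its catch with more than 25 N (contact force between dowel and toolbox above 25 N).
It fails at once if the robot itself touches the tool box, rather than the dowel (contact force between any of the arm, the fingers and toolbox above 2 N).
It fails at once if the stone on the box or another tool in the rack is moved by more than 30 mm (distance of any of stub, burnisher, stone from where it was at the start of the episode above 0.03 m).
It also fails if it takes over 61 s, if anything falls off the work surface, if the arm or the gripper's body presses on something with over 40 N, if the wrist force passes 120 N, or if a joint passes its speed limit or range.

### The arm

A 6-joint arm with a two-finger parallel gripper is mounted at the origin on the work surface. World frame = base frame: x ahead of the robot, y to its left, z up, the work surface at z = 0. Lengths are in m, angles in rad, forces in N, time in s.
With the tool pointing down it reaches from about 0.35 to 0.95 m from the base axis. Payload 17.4 kg.
Tool frame: the origin (TCP) lies on the centre line of the jaws, within the pads' length; the fingertips stand 25 mm ahead of it and the grasp point (between the pads) lies 6 mm ahead of it; z points along the fingers, y is the line along which they close (so a half turn about z gives the same grasp; the last joint's range is limited). The gripper opens to 93 mm and grips with 3 to 60 N. Pads are 15 mm wide; open, the fingers measure 128 mm over their backs; the gripper's body (75 mm by 188 mm) begins 65 mm behind the grasp point.
Start: joints at [-1.382, 0.116, 1.442, -0, 1.584, -0.038], TCP at [0.152, -0.658, 0.244] pointing down, gripper open.
Joint ranges: [-2.83, 2.83], [-0.83, 2.19], [0.07, 2.5], [-1.14, 4.28], [0.01, 3], [-2.97, 2.97]. Speed limits (rad/s): [1.89, 1.89, 2.22, 3.14, 3.14, 3.14].

### API

Orientations are given as [roll, pitch, yaw] about the fixed x, y, z axes, in that order (R = Rz(yaw) Ry(pitch) Rx(roll)).
In Python, from rig import r gives the robot as it stands. The module is installed in compiled form; this text tells all that it offers.
- The arm moves only by the tool move_arm, never from a script. Its arguments are lists of equal length, an entry for each row: "grip": the closure, from 0 (fully open) to 1 (shut); "offset": the shift along the tool's x, y, z in m, a list of three; "turn": the turn, a rotation vector about the tool's x, y, z in rad, a list of three. In form: {"grip": [grip, ...], "offset": [[x, y, z], ...], "turn": [[ax, ay, az], ...]}. A call has 1 to 10 rows; each row is the pose to reach, as a shift and turn from the pose commanded when the call began, along the tool's axes at that moment; what a row does not reach only later rows make up. A row lasts 1/12 s, in which the tool goes at most 41.7 mm and 7.16 degrees, less where a joint would pass 70% of its speed; a pose out of reach is approached as far as the arm can. A call with a gripper value outside its range is refused whole. The fingers move at their own pace and stop on an object; "squeeze" is the grip in N (left out, the last holds). Time passes only in rows, so rows that repeat a pose let the fingers close. It gives the time, the measured TCP pose, the force, the opening and the grip force at its end, in the units of the state.
- r.sense(): the state, without advancing time (a new reading comes with each control period).
- r.read_camera(name): name is "side" or "top"; returns a dict with "img" (400x640x3 uint8, blue, green, red), "fov_y" (degrees; the focal length in pixels is half the picture's height over the tangent of half this angle, whatever the lens; pixels are square), "cx", "cy" (the principal point, pixels), "R" (3x3) and "t" (3): a world point X has camera coordinates R X + t. Camera axes: x right, y down, z forward; pixel columns grow to the right and rows downward; lengths in m; the calibration is good to about 2 mm. A picture is of the moment at which its call begins. There is no depth.
- r.sign_off(): hands the job in; it is judged then, once.
The state is a dict: "clock": time; "qpos": joint angles; "dq": joint speeds; "joint_efforts": joint torques, N m; "tool_pos": TCP position; "eef_rot": TCP orientation; "wrist_force": force on the tool from outside, world axes, zero at the start; "moment": the same for the moment, N m; "finger_gap": finger opening in m; "grasp_force": force on a finger pad.
Only numpy, scipy, OpenCV 4.12 (cv2) and the standard library are available. Lean on these libraries where they do the work, as an engineer would, in place of code of your own. Each camera call takes 0.05 s, during which the arm holds its last target. There are 200 camera calls.

## Working session

There is one attempt and no reset: what is moved stays moved. The work goes in short steps, Python scripts to look and compute and a tool call to move; the robot and the scene stay as the last step left them, time stands still between calls to the robot, and variables do not carry over. Pictures are saved under pics/ and viewed, at most 10 in all, crops included, and the job is handed in when it is done.

Besides the shell and the picture viewer there is one more tool, called after "Request:" by a JSON object that holds its "fn" and its "kwargs". move_arm: Moves the arm, as the interface text tells. Its arguments: {"type":"object","properties":{"grip":{"type":"array"},"offset":{"type":"array"},"turn":{"type":"array"},"squeeze":{"type":"number"}},"required":["grip","offset","turn"]}

```bash
mkdir -p pics; cat > h.py <<'E'
import numpy as np, cv2
from rig import r
def snap(n,f):
    c=r.read_camera(n); cv2.imwrite('pics/'+f,c['img']); np.savez('pics/'+f+'.npz',**c); return c
def ray(c,u,v):
    f=200/np.tan(np.radians(c['fov_y'])/2)
    R=np.array(c['R']);t=np.array(c['t'])
    return -R.T@t, R.T@np.array([(u-c['cx'])/f,(v-c['cy'])/f,1])
def onz(c,u,v,z):
    o,d=ray(c,u,v); return o+d*(z-o[2])/d[2]
def proj(c,X):
    f=200/np.tan(np.radians(c['fov_y'])/2)
    p=np.array(c['R'])@np.array(X)+np.array(c['t']); return p[0]/p[2]*f+c['cx'],p[1]/p[2]*f+c['cy']
E
python3 - <<'E'
from h import *
for n in('side','top'):
    c=snap(n,n+'0.png'); print(n,c['fov_y'],c['cx'],c['cy'],np.round(ray(c,320,200),3))
print(r.sense())
E
```

```text
side 50.78129936781902 324.1463099621725 200.68432036732557 [[ 0.337  0.403  0.741]
 [ 0.259 -0.492 -0.831]]
top 51.593105948780504 326.4612226655283 202.1239824618284 [[ 0.349  0.018  0.956]
 [ 0.226  0.033 -0.974]]
{'clock': 0.1, 'qpos': array([-1.38178508e+00,  1.16453456e-01,  1.44218010e+00, -1.69619937e-05,
        1.58403350e+00, -3.77701120e-02]), 'dq': array([ 0.00132467,  0.0005639 , -0.00067262,  0.00113009, -0.00057332,
       -0.00053121]), 'joint_efforts': array([ 4.19327582e-03, -7.22895026e+01, -6.23865294e+01,  7.82161276e-02,
        2.27329280e-02, -7.02107513e-05]), 'tool_pos': array([ 0.15174507, -0.65755863,  0.24297999]), 'eef_rot': array([-3.14051838e+00, -2.36220257e-05,  2.26781130e-01]), 'wrist_force': array([0.12527346, 0.42846836, 0.27245713]), 'moment': array([0.00059338, 0.03530529, 0.02121971]), 'grasp_force': 0.0, 'finger_gap': 0.09306245520592914}
```

View pics/top0.png

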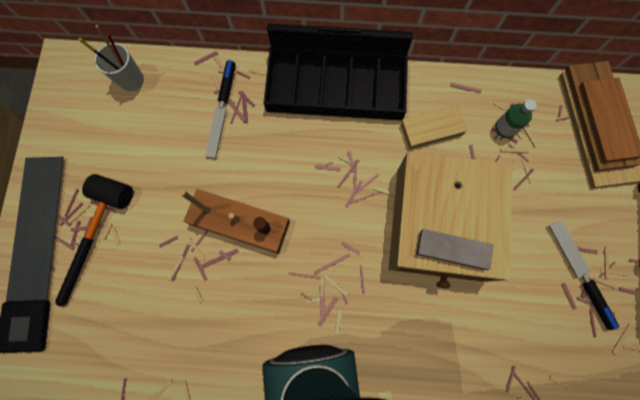

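View pics/side0.png

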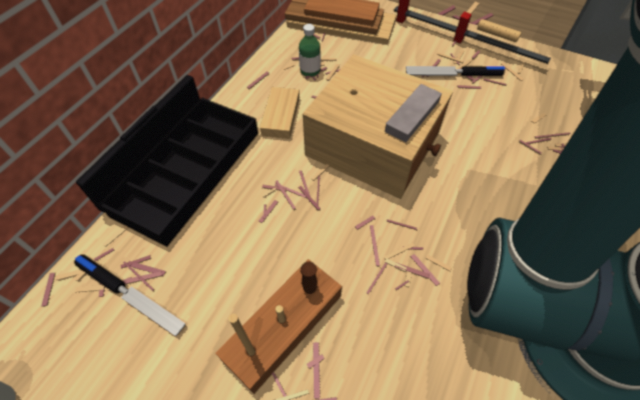

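The top view shows the hole near (458,185) and the stone at (455,250). It also shows the rack, with the long dowel leaning outward to (185,195), the stub at (232,217) and the burnisher at (263,226). In the side view the hole is at (353,92) and the dowel runs from (236,319) to about (252,354).

```bash
python3 - <<'E'
from h import *
T=cv2.imread('pics/top0.png');S=cv2.imread('pics/side0.png')
def crop(I,x,y,w,h): return cv2.resize(I[y:y+h,x:x+w],(400,300),interpolation=cv2.INTER_CUBIC)
a=np.vstack([np.hstack([crop(T,175,180,120,90),crop(S,215,255,140,105)]),np.hstack([crop(T,438,170,40,30),crop(S,333,77,40,30)])])
cv2.imwrite('pics/crops.png',a)
ct=np.load('pics/top0.png.npz');cs=np.load('pics/side0.png.npz')
for c,(x,y) in((ct,(458,185)),(cs,(353,92))):
    g=cv2.cvtColor(c['img'],6).astype(float)[y-7:y+8,x-7:x+8]; w=np.clip(np.median(g)-25-g,0,None)
    v,u=np.mgrid[y-7:y+8,x-7:x+8]; p=((u*w).sum()/w.sum(),(v*w).sum()/w.sum()); print(p,onz(c,*p,.13))
E
```

```text
(np.float64(457.44700113164845), np.float64(184.95586571105244)) [ 0.59124565 -0.23525954  0.13      ]
(np.float64(353.35042735042737), np.float64(92.01770451770452)) [ 0.58991064 -0.23346399  0.13      ]
```

View pics/crops.png

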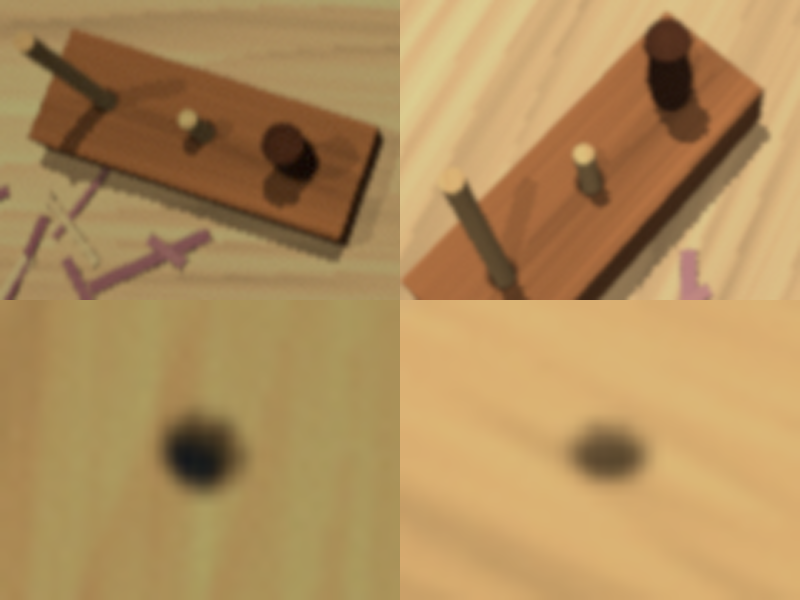

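The crops show the dowel's end face at crop pixel (27,42) in the top view and (52,180) in the side view. The rack corners in the top crop are (73,30), (380,130), (345,243) and (30,137). The hole is a clean dark disc in both views.

```bash
python3 - <<'E'
from h import *
ct=np.load('pics/top0.png.npz');cs=np.load('pics/side0.png.npz')
T=lambda x,y:(175+x*.3-.35,180+y*.3-.35)
S=lambda x,y:(215+x*.35-.33,255+y*.35-.33)
P=lambda n,a:print(n,np.round(a,4))
P('topT',onz(ct,*T(27,42),.21));P('topS',onz(cs,*S(52,180),.21))
P('stubT',onz(ct,*T(188,119),.095));P('stubS',onz(cs,*S(184,154),.095))
P('burT',onz(ct,*T(285,144),.135));P('burS',onz(cs,*S(268,40),.135))
q=np.array([onz(ct,*T(*p),.05)[:2] for p in((73,30),(380,130),(345,243),(30,137))])
print(q.round(4)); m=q.mean(0); e=(q[1]+q[2]-q[0]-q[3]); e/=np.linalg.norm(e)
print('centre',m,'axis',e,'holes',m-.07*e,m+.07*e, 'yaw',np.degrees(np.arctan2(e[1],e[0])))
E
```

```text
topT [0.5199 0.2988 0.21  ]
topS [0.518  0.3003 0.21  ]
stubT [0.503  0.2326 0.095 ]
stubS [0.5008 0.2328 0.095 ]
burT [0.4844 0.1624 0.135 ]
burS [0.4822 0.1673 0.135 ]
[[0.567  0.329 ]
 [0.5121 0.115 ]
 [0.4355 0.1314]
 [0.4919 0.3476]]
centre [0.50161669 0.23074991] axis [-0.25037406 -0.96814918] holes [0.51914288 0.29852036] [0.48409051 0.16297947] yaw -104.49964844191922
```

```bash
cat >> h.py <<'E'
from scipy.spatial.transform import Rotation as Ro
def off(*X):
    s=r.sense(); M=Ro.from_euler('xyz',s['eef_rot']).as_matrix()
    for x in X: print(np.round(M.T@(np.array(x)-s['tool_pos']),4))
def st():
    s=r.sense(); print({k:np.round(s[k],4).tolist() for k in('clock','tool_pos','eef_rot','wrist_force','moment','finger_gap','grasp_force')})
E
python3 -c "
from h import *
off((.5,-.1,.3),(.519,.299,.29))"
```

```text
[ 0.4647 -0.465  -0.0565]
[ 0.5729 -0.8495 -0.0461]
```

Request:
{"fn": "move_arm", "kwargs": {"grip": [0,0,0,0,0,0,0,0,0,0], "offset": [[0.028,-0.028,-0.007],[0.056,-0.056,-0.014],[0.084,-0.084,-0.021],[0.112,-0.112,-0.028],[0.14,-0.14,-0.035],[0.168,-0.168,-0.042],[0.196,-0.196,-0.049],[0.224,-0.224,-0.056],[0.252,-0.252,-0.056],[0.28,-0.28,-0.056]], "turn": [[0,0,0],[0,0,0],[0,0,0],[0,0,0],[0,0,0],[0,0,0],[0,0,0],[0,0,0],[0,0,0],[0,0,0]]}}

```text
clock: 0.93
tool_pos: [0.3622, -0.3202, 0.3]
eef_rot: [3.141, -0.0, 0.226]
wrist_force: [-0.1, -0.1, -0.7]
finger_gap: 0.0929
grasp_force: 0.0
```

Request:
{"fn": "move_arm", "kwargs": {"grip": [0,0,0,0,0,0,0,0,0,0], "offset": [[0.028,-0.028,0],[0.056,-0.056,0],[0.084,-0.084,0],[0.112,-0.112,0],[0.14,-0.14,0],[0.168,-0.168,0],[0.18,-0.2,0],[0.19,-0.24,0],[0.2,-0.28,0],[0.21,-0.32,0]], "turn": [[0,0,0],[0,0,0],[0,0,0],[0,0,0],[0,0,0],[0,0,0],[0,0,0],[0,0,0],[0,0,0],[0,0,0]]}}

```text
clock: 1.77
tool_pos: [0.4939, 0.039, 0.2994]
eef_rot: [-3.142, 0.0, 0.227]
wrist_force: [0.9, -0.5, 0.1]
finger_gap: 0.0931
grasp_force: 0.0
```

```bash
python3 -c "
from h import *
st();off((.519,.299,.29),(.519,.299,.161))"
```

```text
{'clock': 1.7667, 'tool_pos': [0.4939, 0.039, 0.2994], 'eef_rot': [-3.1415, 0.0003, 0.2265], 'wrist_force': [0.862, -0.5378, 0.1087], 'moment': [-0.0265, 0.0065, 0.0225], 'finger_gap': 0.0931, 'grasp_force': 0.0}
[ 0.0829 -0.2477  0.0094]
[ 0.0829 -0.2477  0.1384]
```

Request:
{"fn": "move_arm", "kwargs": {"grip": [0,0,0,0,0,0,0,0,0,0], "offset": [[0.013,-0.038,0],[0.026,-0.076,0],[0.039,-0.114,0],[0.052,-0.152,0],[0.065,-0.19,0],[0.078,-0.228,0],[0.083,-0.248,0],[0.083,-0.248,0.01],[0.083,-0.248,0.02],[0.083,-0.248,0.02]], "turn": [[0,0,0],[0,0,0],[0,0,0],[0,0,0],[0,0,0],[0,0,0],[0,0,0],[0,0,0],[0,0,0],[0,0,0]]}}

```text
clock: 2.6
tool_pos: [0.5189, 0.2967, 0.2768]
eef_rot: [3.141, 0.003, 0.227]
wrist_force: [-0.1, -0.8, -0.2]
finger_gap: 0.0929
grasp_force: 0.0
```

```bash
python3 -c "
from h import *
st();off((.519,.299,.161))"
```

```text
{'clock': 2.6, 'tool_pos': [0.5189, 0.2967, 0.2768], 'eef_rot': [3.1405, 0.0033, 0.2269], 'wrist_force': [-0.1194, -0.814, -0.2363], 'moment': [-0.0409, 0.0204, -0.0015], 'finger_gap': 0.0929, 'grasp_force': 0.0}
[ 0.001  -0.0023  0.1158]
```

Request:
{"fn": "move_arm", "kwargs": {"grip": [0,0,0,0,0,0,0,0,0,0], "offset": [[0,0,0.02],[0,0,0.04],[0,0,0.06],[0,0,0.08],[0,0,0.1],[0,0,0.118],[0,0,0.118],[0,0,0.118],[0,0,0.118],[0,0,0.118]], "turn": [[0,0,0],[0,0,0],[0,0,0],[0,0,0],[0,0,0],[0,0,0],[0,0,0],[0,0,0],[0,0,0],[0,0,0]]}}

```text
clock: 3.43
tool_pos: [0.52, 0.2973, 0.1634]
eef_rot: [-3.141, -0.002, 0.226]
wrist_force: [-0.1, 0.2, -1.1]
finger_gap: 0.0932
grasp_force: 0.0
```

Request:
{"fn": "move_arm", "kwargs": {"grip": [0.5,1,1,1,1,1,1,1,1,1], "offset": [[0,0,0],[0,0,0],[0,0,0],[0,0,0],[0,0,0],[0,0,0],[0,0,0],[0,0,0],[0,0,0],[0,0,0]], "turn": [[0,0,0],[0,0,0],[0,0,0],[0,0,0],[0,0,0],[0,0,0],[0,0,0],[0,0,0],[0,0,0],[0,0,0]], "squeeze": 20}}

```text
clock: 4.27
tool_pos: [0.5194, 0.2974, 0.1616]
eef_rot: [3.142, 0.0, 0.227]
wrist_force: [0.9, -0.1, -0.3]
finger_gap: 0.0309
grasp_force: 0.0
```

```bash
python3 -c "
from h import *
st()"
```

```text
{'clock': 4.2667, 'tool_pos': [0.5194, 0.2974, 0.1616], 'eef_rot': [3.1416, 0.0, 0.2268], 'wrist_force': [0.9067, -0.1063, -0.3331], 'moment': [-0.0073, 0.0728, -0.0385], 'finger_gap': 0.0309, 'grasp_force': 0.0}
```

Request:
{"fn": "move_arm", "kwargs": {"grip": [1,1,1,1,1,1,1,1], "offset": [[0,0,0],[0,0,0],[0,0,0],[0,0,0],[0,0,0],[0,0,0],[0,0,0],[0,0,0]], "turn": [[0,0,0],[0,0,0],[0,0,0],[0,0,0],[0,0,0],[0,0,0],[0,0,0],[0,0,0]]}}

```text
clock: 4.93
tool_pos: [0.5193, 0.2976, 0.1617]
eef_rot: [-3.141, 0.0, 0.227]
wrist_force: [-1.5, 5.1, -1.0]
finger_gap: 0.0121
grasp_force: 20.0
```

```bash
python3 -c "
from h import *
st()"
```

```text
{'clock': 4.9333, 'tool_pos': [0.5193, 0.2976, 0.1617], 'eef_rot': [-3.1411, 0.0, 0.2269], 'wrist_force': [-1.4937, 5.1157, -1.0349], 'moment': [1.4176, 0.2578, 0.0172], 'finger_gap': 0.0121, 'grasp_force': 20.0}
```

Request:
{"fn": "move_arm", "kwargs": {"grip": [1,1,1,1], "offset": [[0,-0.0005,0],[0,-0.001,0],[0,-0.001,0],[0,-0.001,0]], "turn": [[0,0,0],[0,0,0],[0,0,0],[0,0,0]]}}

```text
clock: 5.27
tool_pos: [0.5192, 0.2982, 0.1616]
eef_rot: [3.141, 0.0, 0.227]
wrist_force: [-0.3, 1.7, -0.6]
finger_gap: 0.0123
grasp_force: 20.0
```

```bash
python3 -c "
from h import *
st()"
```

```text
{'clock': 5.2667, 'tool_pos': [0.5192, 0.2982, 0.1616], 'eef_rot': [3.1412, 0.0001, 0.2268], 'wrist_force': [-0.2709, 1.7229, -0.5857], 'moment': [0.5048, 0.1106, 0.0058], 'finger_gap': 0.0123, 'grasp_force': 19.9929}
```

Request:
{"fn": "move_arm", "kwargs": {"grip": [1,1,1,1,1,1,1,1,1,1], "offset": [[0,-0.0005,-0.008],[0,-0.0005,-0.02],[0,-0.0005,-0.035],[0,-0.0005,-0.055],[0,-0.0005,-0.075],[0,-0.0005,-0.1],[0,-0.0005,-0.13],[0,-0.0005,-0.155],[0,-0.0005,-0.17],[0,-0.0005,-0.17]], "turn": [[0,0,0],[0,0,0],[0,0,0],[0,0,0],[0,0,0],[0,0,0],[0,0,0],[0,0,0],[0,0,0],[0,0,0]]}}

```text
clock: 6.1
tool_pos: [0.5195, 0.2989, 0.3367]
eef_rot: [-3.14, -0.006, 0.227]
wrist_force: [-0.1, 1.6, 0.0]
finger_gap: 0.0116
grasp_force: 20.0
```

```bash
python3 -c "
from h import *
st();off((.5905,-.2343,.331)); snap('side','lift.png')"
```

```text
{'clock': 6.1, 'tool_pos': [0.5195, 0.2989, 0.3367], 'eef_rot': [-3.1405, -0.0057, 0.2266], 'wrist_force': [-0.0622, 1.6012, 0.0196], 'moment': [0.0575, 0.0484, 0.006], 'finger_gap': 0.0116, 'grasp_force': 19.9976}
[-0.0507  0.5355  0.0048]
```

View pics/lift.png

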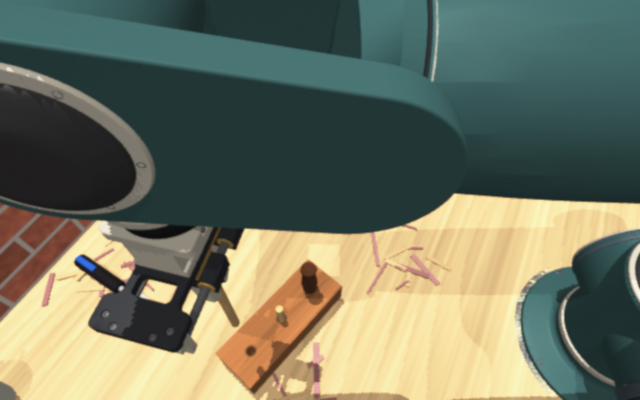

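The dowel is held and out of the rack. Its lower end is at about (236,323), and the empty hole shows at (251,351).

Request:
{"fn": "move_arm", "kwargs": {"grip": [1,1,1,1,1,1,1,1,1,1], "offset": [[-0.002,0.02,0],[-0.006,0.06,0],[-0.01,0.1,0],[-0.013,0.14,0],[-0.017,0.18,0],[-0.021,0.22,0],[-0.025,0.26,0],[-0.029,0.3,0],[-0.033,0.34,0],[-0.036,0.38,0]], "turn": [[0,0,0],[0,0,0],[0,0,0],[0,0,0],[0,0,0],[0,0,0],[0,0,0],[0,0,0],[0,0,0],[0,0,0]]}}

```text
clock: 6.98
tool_pos: [0.5689, -0.0816, 0.3305]
eef_rot: [-3.141, 0.001, 0.227]
wrist_force: [-0.4, 0.8, 0.2]
finger_gap: 0.0117
grasp_force: 20.0
```

Request:
{"fn": "move_arm", "kwargs": {"grip": [1,1,1,1,1,1,1,1,1,1], "offset": [[-0.004,0.04,0],[-0.007,0.075,0],[-0.01,0.105,0],[-0.012,0.13,0],[-0.014,0.145,0],[-0.015,0.1555,0],[-0.015,0.1555,0],[-0.015,0.1555,0],[-0.015,0.1555,0],[-0.015,0.1555,0]], "turn": [[0,0,0],[0,0,0],[0,0,0],[0,0,0],[0,0,0],[0,0,0],[0,0,0],[0,0,0],[0,0,0],[0,0,0]]}}

```text
clock: 7.82
tool_pos: [0.5899, -0.2332, 0.3319]
eef_rot: [3.142, -0.0, 0.228]
wrist_force: [-0.1, 0.6, -0.4]
finger_gap: 0.0115
grasp_force: 20.0
```

```bash
python3 - <<'E'
from h import *
st();off((.5905,-.2343,.331)); c=snap('side','hov_s.png');d=snap('top','hov_t.png')
print(proj(c,(.59,-.234,.18)),proj(d,(.59,-.234,.18)))
I=[cv2.resize(k['img'],(640,400))[:300,:400] for k in(c,)]
a=np.hstack([cv2.resize(c['img'][40:140,290:423],(400,300),interpolation=2),cv2.resize(d['img'][130:230,390:523],(400,300),interpolation=2)])
cv2.imwrite('pics/hov.png',a)
E
```

```text
{'clock': 7.8167, 'tool_pos': [0.5899, -0.2332, 0.3319], 'eef_rot': [3.1415, -0.0004, 0.2281], 'wrist_force': [-0.0543, 0.6457, -0.4226], 'moment': [0.0105, 0.0699, 0.0104], 'finger_gap': 0.0115, 'grasp_force': 19.998}
[0.0004 0.0013 0.0009]
(np.float64(354.946631231937), np.float64(72.68022637821622)) (np.float64(464.67885057015764), np.float64(178.77446591150397))
```

View pics/hov.png

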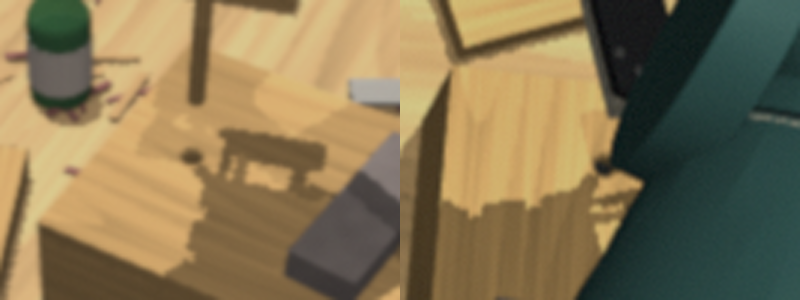

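The side view shows the dowel hanging upright, with its tip at full-image (355,74), close to the predicted (355,73). The hole is at (353,92). The arm hides the dowel in the top view, so I'll lower it and check the tip against the hole from close up.

Request:
{"fn": "move_arm", "kwargs": {"grip": [1,1,1,1,1,1,1], "offset": [[0,0,0.01],[0,0.001,0.02],[0,0.001,0.03],[0,0.001,0.039],[0,0.001,0.039],[0,0.001,0.039],[0,0.001,0.039]], "turn": [[0,0,0],[0,0,0],[0,0,0],[0,0,0],[0,0,0],[0,0,0],[0,0,0]]}}

```text
clock: 8.5
tool_pos: [0.5901, -0.2354, 0.2929]
eef_rot: [3.141, -0.0, 0.227]
wrist_force: [0.2, 0.2, -0.0]
finger_gap: 0.0114
grasp_force: 20.0
```

```bash
python3 - <<'E'
from h import *
st();off((.5905,-.2343,.331)); c=snap('side','low_s.png');d=snap('top','low_t.png')
p=r.sense()['tool_pos']
for z in(.14,.18):print(z,proj(c,(p[0],p[1],p[2]-.331+.01+.17+(z-.14))), 'hole',proj(c,(.5905,-.2343,.13)))
a=np.hstack([cv2.resize(c['img'][60:110,320:387],(400,300),interpolation=2),cv2.resize(d['img'][165:205,430:483],(400,300),interpolation=2)])
cv2.imwrite('pics/low.png',a)
g=cv2.cvtColor(c['img'],6)
print(g[58:100:2,344:366])
E
```

```text
{'clock': 8.5, 'tool_pos': [0.5901, -0.2354, 0.2929], 'eef_rot': [3.1414, -0.0002, 0.2267], 'wrist_force': [0.2164, 0.1696, -0.0289], 'moment': [0.0398, -0.0021, 0.0014], 'finger_gap': 0.0114, 'grasp_force': 19.998}
[ 0.0007 -0.001  -0.0381]
0.14 (np.float64(354.00616810902414), np.float64(86.86307691403263)) hole (np.float64(353.26291558055465), np.float64(91.68631293380483))
0.18 (np.float64(355.2533187763467), np.float64(71.31107496033655)) hole (np.float64(353.26291558055465), np.float64(91.68631293380483))
[[190 189 187 183 178 169 160 155 150 130  93  78  78  76  82 110 142 160
  166 171 176 183]
 [188 186 182 174 163 157 154 152 147 124  90  77  77  76  85 116 148 160
  162 163 164 165]
 [184 178 168 158 154 154 154 153 143 117  86  78  79  78  88 118 147 154
  157 159 160 162]
 [173 165 162 160 159 157 157 153 142 115  85  78  77  78  89 121 146 152
  151 152 153 154]
 [157 156 157 158 159 160 161 156 139 106  78  74  74  76  94 126 150 155
  155 154 154 154]
 [158 158 157 157 157 155 156 152 133  95  74  73  73  77 104 137 153 157
  157 156 156 157]
 [156 156 158 158 158 159
[... 670 characters left out ...]
2  71  83 121 155 163 158 138
  106  91  92  92]
 [161 161 161 164 167 168 161 136  91  73  72  72  88 129 164 176 171 147
  110  94  92  90]
 [157 160 161 162 162 162 157 135  96  77  75  80 103 136 155 157 146 122
  100  95  99 102]
 [153 151 152 153 154 150 137 118  96  87  86  96 117 138 150 151 138 111
   93  97 118 126]
 [162 160 156 152 147 133 108  83  74  71  70  73  86 120 146 143 117  95
   95 114 135 130]
 [163 163 164 164 161 155 141 122 100  86  76  75  81  98 112 110  99  96
  107 129 136 113]
 [166 165 165 166 165 165 163 160 155 145 124 102  89  86  87  87  89  92
  107 126 127 104]
 [181 181 182 182 180 179 179 177 176 169 154 127 102  92  91  92  90  88
   88  90  91  90]]
```

View pics/low.png

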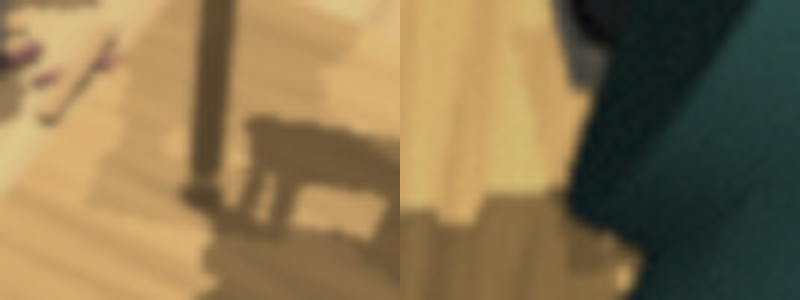

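Measured along the dowel axis, the tip lines up with the hole sideways to within about 0.5 mm. In depth it needs about +1 mm in y. The tip's end is at about (354,89) and the hole is at (353.4,92).

Request:
{"fn": "move_arm", "kwargs": {"grip": [1,1,1,1,1,1], "offset": [[0,-0.001,0.003],[0,-0.001,0.006],[0,-0.001,0.008],[0,-0.001,0.01],[0,-0.001,0.011],[0,-0.001,0.011]], "turn": [[0,0,0],[0,0,0],[0,0,0],[0,0,0],[0,0,0],[0,0,0]]}}

```text
clock: 9.1
tool_pos: [0.5897, -0.2344, 0.2813]
eef_rot: [-3.141, 0.0, 0.227]
wrist_force: [-0.0, 0.0, 0.1]
finger_gap: 0.0115
grasp_force: 20.0
```

Request:
{"fn": "move_arm", "kwargs": {"grip": [1,1,1,1,1,1], "offset": [[0,0,0.0005],[0,0,0.001],[0,0,0.0015],[0,0,0.002],[0,0,0.002],[0,0,0.002]], "turn": [[0,0,0],[0,0,0],[0,0,0],[0,0,0],[0,0,0],[0,0,0]]}}

```text
clock: 9.6
tool_pos: [0.5898, -0.2345, 0.2797]
eef_rot: [3.141, -0.0, 0.227]
wrist_force: [1.6, -1.4, 0.5]
finger_gap: 0.0116
grasp_force: 20.0
```

Request:
{"fn": "move_arm", "kwargs": {"grip": [1,1,1,1,1,1], "offset": [[0,0,0.0005],[0,0,0.001],[0,0,0.0015],[0,0,0.002],[0,0,0.002],[0,0,0.002]], "turn": [[0,0,0],[0,0,0],[0,0,0],[0,0,0],[0,0,0],[0,0,0]]}}

```text
clock: 10.1
tool_pos: [0.5898, -0.2345, 0.2776]
eef_rot: [3.141, 0.0, 0.227]
wrist_force: [0.7, -3.1, 0.7]
finger_gap: 0.0116
grasp_force: 20.0
```

```bash
python3 -c "
from h import *
st()"
```

```text
{'clock': 10.1, 'tool_pos': [0.5898, -0.2345, 0.2776], 'eef_rot': [3.1415, 0.0, 0.2268], 'wrist_force': [0.6647, -3.1009, 0.6945], 'moment': [-0.863, -0.3279, -0.002], 'finger_gap': 0.0116, 'grasp_force': 20.0208}
```

Request:
{"fn": "move_arm", "kwargs": {"grip": [1,1,1,1,1,1], "offset": [[0,0.0005,0],[0,0.001,0],[0,0.001,0.0005],[0,0.001,0.001],[0,0.001,0.0015],[0,0.001,0.002]], "turn": [[0,0,0],[0,0,0],[0,0,0],[0,0,0],[0,0,0],[0,0,0]]}}

```text
clock: 10.6
tool_pos: [0.59, -0.2353, 0.2755]
eef_rot: [-3.141, 0.0, 0.227]
wrist_force: [0.5, -0.2, -0.2]
finger_gap: 0.0114
grasp_force: 20.0
```

```bash
python3 -c "
from h import *
st()"
```

```text
{'clock': 10.6, 'tool_pos': [0.59, -0.2353, 0.2755], 'eef_rot': [-3.1413, 0.0002, 0.2268], 'wrist_force': [0.4836, -0.1809, -0.2186], 'moment': [-0.0918, -0.0361, -0.0359], 'finger_gap': 0.0114, 'grasp_force': 20.0004}
```

Request:
{"fn": "move_arm", "kwargs": {"grip": [1,1,1,1,1,1,1], "offset": [[0,0.0003,0.002],[0,0.0003,0.004],[0,0.0003,0.006],[0,0.0003,0.008],[0,0.0003,0.01],[0,0.0003,0.012],[0,0.0003,0.012]], "turn": [[0,0,0],[0,0,0],[0,0,0],[0,0,0],[0,0,0],[0,0,0],[0,0,0]]}}

```text
clock: 11.18
tool_pos: [0.59, -0.2356, 0.2631]
eef_rot: [-3.141, 0.0, 0.227]
wrist_force: [0.2, 0.9, 0.3]
finger_gap: 0.0115
grasp_force: 20.0
```

Request:
{"fn": "move_arm", "kwargs": {"grip": [1,1,1,1,1,1], "offset": [[0,0,0.001],[0,0,0.002],[0,0,0.003],[0,0,0.004],[0,0,0.004],[0,0,0.004]], "turn": [[0,0,0],[0,0,0],[0,0,0],[0,0,0],[0,0,0],[0,0,0]]}}

```text
clock: 11.68
tool_pos: [0.5901, -0.2356, 0.2596]
eef_rot: [-3.142, 0.0, 0.227]
wrist_force: [0.3, -0.8, 0.1]
finger_gap: 0.0116
grasp_force: 20.0
```

Tip at z≈0.108, 22 mm deep, no contact yet.

Request:
{"fn": "move_arm", "kwargs": {"grip": [1,1,1,1,1,1], "offset": [[0,0,0.001],[0,0,0.002],[0,0,0.003],[0,0,0.004],[0,0,0.004],[0,0,0.004]], "turn": [[0,0,0],[0,0,0],[0,0,0],[0,0,0],[0,0,0],[0,0,0]]}}

```text
clock: 12.18
tool_pos: [0.5901, -0.2356, 0.2556]
eef_rot: [-3.142, 0.0, 0.227]
wrist_force: [0.6, -0.6, 0.3]
finger_gap: 0.0118
grasp_force: 20.0
```

Request:
{"fn": "move_arm", "kwargs": {"grip": [1,1,1,1,1,1], "offset": [[0,0,0.001],[0,0,0.002],[0,0,0.003],[0,0,0.004],[0,0,0.004],[0,0,0.004]], "turn": [[0,0,0],[0,0,0],[0,0,0],[0,0,0],[0,0,0],[0,0,0]]}}

```text
clock: 12.68
tool_pos: [0.5901, -0.2357, 0.2516]
eef_rot: [-3.142, 0.0, 0.227]
wrist_force: [0.4, 1.0, -0.0]
finger_gap: 0.0118
grasp_force: 20.0
```

Request:
{"fn": "move_arm", "kwargs": {"grip": [1,1,1,1,1,1], "offset": [[0,0,0.001],[0,0,0.002],[0,0,0.003],[0,0,0.004],[0,0,0.004],[0,0,0.004]], "turn": [[0,0,0],[0,0,0],[0,0,0],[0,0,0],[0,0,0],[0,0,0]]}}

```text
clock: 13.18
tool_pos: [0.5901, -0.2356, 0.2476]
eef_rot: [-3.142, 0.0, 0.227]
wrist_force: [-0.5, 0.3, -0.1]
finger_gap: 0.0117
grasp_force: 20.0
```

Request:
{"fn": "move_arm", "kwargs": {"grip": [1,1,1,1,1,1], "offset": [[0,0,0.001],[0,0,0.002],[0,0,0.003],[0,0,0.004],[0,0,0.004],[0,0,0.004]], "turn": [[0,0,0],[0,0,0],[0,0,0],[0,0,0],[0,0,0],[0,0,0]]}}

```text
clock: 13.68
tool_pos: [0.5901, -0.2356, 0.2435]
eef_rot: [-3.141, 0.0, 0.227]
wrist_force: [-0.2, -0.7, -1.3]
finger_gap: 0.0117
grasp_force: 20.0
```

Request:
{"fn": "move_arm", "kwargs": {"grip": [1,1,1,1,1,1], "offset": [[0,0,0.001],[0,0,0.002],[0,0,0.003],[0,0,0.004],[0,0,0.004],[0,0,0.004]], "turn": [[0,0,0],[0,0,0],[0,0,0],[0,0,0],[0,0,0],[0,0,0]]}}

```text
clock: 14.18
tool_pos: [0.5901, -0.2357, 0.2396]
eef_rot: [-3.142, 0.0, 0.227]
wrist_force: [0.5, -1.3, -0.1]
finger_gap: 0.0116
grasp_force: 20.0
```

Tip at about 0.088, 42 mm deep, still free.

Request:
{"fn": "move_arm", "kwargs": {"grip": [1,1,1,1,1,1], "offset": [[0,0,0.001],[0,0,0.002],[0,0,0.003],[0,0,0.004],[0,0,0.004],[0,0,0.004]], "turn": [[0,0,0],[0,0,0],[0,0,0],[0,0,0],[0,0,0],[0,0,0]]}}

```text
clock: 14.68
tool_pos: [0.5901, -0.2356, 0.2358]
eef_rot: [3.141, -0.0, 0.227]
wrist_force: [-0.0, -0.2, 1.8]
finger_gap: 0.0118
grasp_force: 20.0
```

Request:
{"fn": "move_arm", "kwargs": {"grip": [1,1,1,1,1], "offset": [[0,0,0.0005],[0,0,0.001],[0,0,0.0015],[0,0,0.0015],[0,0,0.0015]], "turn": [[0,0,0],[0,0,0],[0,0,0],[0,0,0],[0,0,0]]}}

```text
clock: 15.1
tool_pos: [0.5902, -0.2357, 0.2347]
eef_rot: [3.141, -0.001, 0.227]
wrist_force: [-1.4, -0.1, 5.6]
finger_gap: 0.0119
grasp_force: 20.0
```

Request:
{"fn": "move_arm", "kwargs": {"grip": [1,1,1,1,1,1], "offset": [[0,0,0.0007],[0,0,0.0014],[0,0,0.0021],[0,0,0.003],[0,0,0.003],[0,0,0.003]], "turn": [[0,0,0],[0,0,0],[0,0,0],[0,0,0],[0,0,0],[0,0,0]]}}

```text
clock: 15.6
tool_pos: [0.5902, -0.2357, 0.2318]
eef_rot: [3.141, -0.001, 0.227]
wrist_force: [-0.5, 0.2, 5.6]
finger_gap: 0.0116
grasp_force: 20.0
```

```bash
python3 - <<'E'
from h import *
st(); c=snap('side','p1.png'); a=np.load('pics/low_s.png.npz')['img']
print(cv2.absdiff(a,c['img'])[130:180,400:460].mean())
E
```

```text
{'clock': 15.6, 'tool_pos': [0.5902, -0.2357, 0.2318], 'eef_rot': [3.1411, -0.0007, 0.2269], 'wrist_force': [-0.4969, 0.2465, 5.5954], 'moment': [0.1398, 0.1319, 0.0351], 'finger_gap': 0.0116, 'grasp_force': 19.9958}
1.4694444444444446
```

Request:
{"fn": "move_arm", "kwargs": {"grip": [1,1,1,1,1,1], "offset": [[0,0,0.0005],[0,0,0.001],[0,0,0.0015],[0,0,0.002],[0,0,0.002],[0,0,0.002]], "turn": [[0,0,0],[0,0,0],[0,0,0],[0,0,0],[0,0,0],[0,0,0]]}}

```text
clock: 16.15
tool_pos: [0.5903, -0.2357, 0.23]
eef_rot: [3.141, -0.001, 0.227]
wrist_force: [0.2, 0.3, 7.4]
finger_gap: 0.0116
grasp_force: 20.0
```

```bash
cat > d.py <<'E'
from h import *
st(); c=r.read_camera('side'); a=np.load('pics/low_s.png.npz')['img']
print(cv2.absdiff(a,c['img'])[130:190,400:470].mean())
E
python3 d.py
```

```text
{'clock': 16.15, 'tool_pos': [0.5903, -0.2357, 0.23], 'eef_rot': [3.141, -0.0009, 0.2268], 'wrist_force': [0.2217, 0.2885, 7.4239], 'moment': [0.1269, 0.2227, 0.0008], 'finger_gap': 0.0116, 'grasp_force': 19.9954}
1.7884126984126985
```

Request:
{"fn": "move_arm", "kwargs": {"grip": [1,1,1,1,1], "offset": [[0,0,0.0005],[0,0,0.001],[0,0,0.001],[0,0,0.001],[0,0,0.001]], "turn": [[0,0,0],[0,0,0],[0,0,0],[0,0,0],[0,0,0]]}}

```text
clock: 16.62
tool_pos: [0.5903, -0.2357, 0.2289]
eef_rot: [3.141, -0.001, 0.227]
wrist_force: [-1.4, 0.4, 6.2]
finger_gap: 0.0117
grasp_force: 20.0
```

```bash
python3 d.py
```

```text
{'clock': 16.6167, 'tool_pos': [0.5903, -0.2357, 0.2289], 'eef_rot': [3.141, -0.0009, 0.2268], 'wrist_force': [-1.4382, 0.4069, 6.1752], 'moment': [0.1107, 0.1722, -0.01], 'finger_gap': 0.0117, 'grasp_force': 19.9961}
15.756428571428572
```

The catch has let go and the drawer is moving. I'll hold the dowel here with slightly more press.

Request:
{"fn": "move_arm", "kwargs": {"grip": [1,1,1,1,1,1,1,1,1,1], "offset": [[0,0,0.0003],[0,0,0.0005],[0,0,0.0005],[0,0,0.0005],[0,0,0.0005],[0,0,0.0005],[0,0,0.0005],[0,0,0.0005],[0,0,0.0005],[0,0,0.0005]], "turn": [[0,0,0],[0,0,0],[0,0,0],[0,0,0],[0,0,0],[0,0,0],[0,0,0],[0,0,0],[0,0,0],[0,0,0]]}}

```text
clock: 17.5
tool_pos: [0.5903, -0.2357, 0.2284]
eef_rot: [3.141, -0.001, 0.227]
wrist_force: [0.1, 0.5, 6.2]
finger_gap: 0.0115
grasp_force: 20.0
```

Request:
{"fn": "move_arm", "kwargs": {"grip": [1,1,1,1,1,1,1,1,1,1], "offset": [[0,0,0],[0,0,0],[0,0,0],[0,0,0],[0,0,0],[0,0,0],[0,0,0],[0,0,0],[0,0,0],[0,0,0]], "turn": [[0,0,0],[0,0,0],[0,0,0],[0,0,0],[0,0,0],[0,0,0],[0,0,0],[0,0,0],[0,0,0],[0,0,0]]}}

```text
clock: 18.33
tool_pos: [0.5903, -0.2357, 0.2284]
eef_rot: [3.141, -0.001, 0.227]
wrist_force: [0.2, 0.4, 7.3]
finger_gap: 0.012
grasp_force: 20.0
```

Request:
{"fn": "move_arm", "kwargs": {"grip": [1,1,1,1,1,1,1,1,1,1], "offset": [[0,0,0],[0,0,0],[0,0,0],[0,0,0],[0,0,0],[0,0,0],[0,0,0],[0,0,0],[0,0,0],[0,0,0]], "turn": [[0,0,0],[0,0,0],[0,0,0],[0,0,0],[0,0,0],[0,0,0],[0,0,0],[0,0,0],[0,0,0],[0,0,0]]}}

```text
clock: 19.17
tool_pos: [0.5903, -0.2357, 0.2284]
eef_rot: [3.141, -0.001, 0.227]
wrist_force: [-0.5, 1.1, 6.5]
finger_gap: 0.0114
grasp_force: 20.0
```

```bash
python3 d.py; python3 -c "
from h import *
snap('side','out.png')"
```

```text
{'clock': 19.1667, 'tool_pos': [0.5903, -0.2357, 0.2284], 'eef_rot': [3.141, -0.0009, 0.2268], 'wrist_force': [-0.497, 1.0841, 6.4863], 'moment': [0.0866, 0.1324, 0.0011], 'finger_gap': 0.0114, 'grasp_force': 19.9961}
43.2818253968254
```

View pics/out.png

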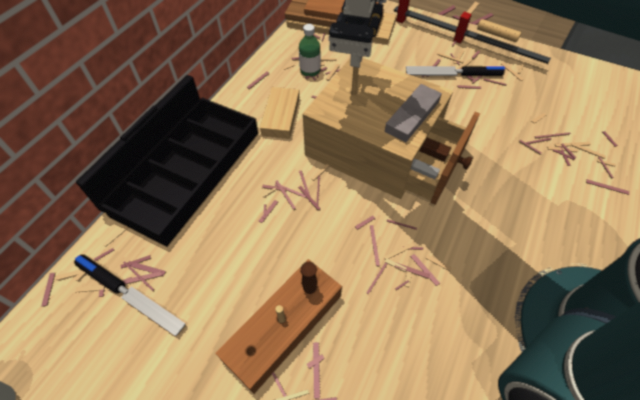

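The drawer has slid out. The knob has moved from (435,148) to about (466,160), and the stone and rack tools are undisturbed. I'll check that it has stopped before lifting.

Request:
{"fn": "move_arm", "kwargs": {"grip": [1,1,1,1,1,1], "offset": [[0,0,0],[0,0,0],[0,0,0],[0,0,0],[0,0,0],[0,0,0]], "turn": [[0,0,0],[0,0,0],[0,0,0],[0,0,0],[0,0,0],[0,0,0]]}}

```text
clock: 19.77
tool_pos: [0.5903, -0.2357, 0.2284]
eef_rot: [3.141, -0.001, 0.227]
wrist_force: [-0.3, 0.5, 6.5]
finger_gap: 0.0115
grasp_force: 20.0
```

```bash
python3 d.py; python3 - <<'E'
from h import *
a=np.load('pics/side0.png.npz')
# knob at height ~.065: before/after
print(np.linalg.norm(onz(a,435,149,.065)-onz(a,466,160,.065)))
E
```

```text
{'clock': 19.7667, 'tool_pos': [0.5903, -0.2357, 0.2284], 'eef_rot': [3.141, -0.0009, 0.2268], 'wrist_force': [-0.3067, 0.4768, 6.4552], 'moment': [0.0729, 0.1778, 0.0237], 'finger_gap': 0.0115, 'grasp_force': 19.9961}
43.26968253968254
0.06662351414504528
```

Request:
{"fn": "move_arm", "kwargs": {"grip": [1,1,1,1,1,1,1,1,1,1], "offset": [[0,0,-0.005],[0,0,-0.015],[0,0,-0.027],[0,0,-0.04],[0,0,-0.055],[0,0,-0.07],[0,0,-0.085],[0,0,-0.1],[0,0,-0.105],[0,0,-0.105]], "turn": [[0,0,0],[0,0,0],[0,0,0],[0,0,0],[0,0,0],[0,0,0],[0,0,0],[0,0,0],[0,0,0],[0,0,0]]}}

```text
clock: 20.65
tool_pos: [0.5904, -0.2358, 0.3346]
eef_rot: [3.14, -0.002, 0.227]
wrist_force: [0.4, -0.4, -0.8]
finger_gap: 0.012
grasp_force: 20.0
```

```bash
python3 d.py; python3 -c "
from h import *
off((.5194,.2985,.331))"
```

```text
{'clock': 20.65, 'tool_pos': [0.5904, -0.2358, 0.3346], 'eef_rot': [3.1402, -0.0018, 0.2268], 'wrist_force': [0.4381, -0.3888, -0.7608], 'moment': [0.0016, 0.001, -0.0577], 'finger_gap': 0.012, 'grasp_force': 19.9982}
44.663650793650795
[ 0.0511 -0.5364  0.0019]
```

Request:
{"fn": "move_arm", "kwargs": {"grip": [1,1,1,1,1,1,1,1,1,1], "offset": [[0.002,-0.02,0],[0.006,-0.06,0],[0.01,-0.1,0],[0.013,-0.14,0],[0.017,-0.18,0],[0.021,-0.22,0],[0.025,-0.26,0],[0.029,-0.3,0],[0.033,-0.34,0],[0.036,-0.38,0]], "turn": [[0,0,0],[0,0,0],[0,0,0],[0,0,0],[0,0,0],[0,0,0],[0,0,0],[0,0,0],[0,0,0],[0,0,0]]}}

```text
clock: 21.53
tool_pos: [0.5389, 0.1445, 0.3316]
eef_rot: [-3.142, 0.001, 0.227]
wrist_force: [0.7, 0.7, -0.3]
finger_gap: 0.0113
grasp_force: 20.0
```

Request:
{"fn": "move_arm", "kwargs": {"grip": [1,1,1,1,1,1,1,1,1,1], "offset": [[0.004,-0.04,0],[0.007,-0.075,0],[0.01,-0.105,0],[0.012,-0.13,0],[0.014,-0.145,0],[0.0151,-0.1564,0],[0.0151,-0.1564,0],[0.0151,-0.1564,0],[0.0151,-0.1564,0],[0.0151,-0.1564,0]], "turn": [[0,0,0],[0,0,0],[0,0,0],[0,0,0],[0,0,0],[0,0,0],[0,0,0],[0,0,0],[0,0,0],[0,0,0]]}}

```text
clock: 22.37
tool_pos: [0.5196, 0.2974, 0.3328]
eef_rot: [3.142, -0.0, 0.225]
wrist_force: [0.2, -0.2, -0.1]
finger_gap: 0.012
grasp_force: 20.0
```

```bash
python3 d.py; python3 -c "
from h import *
off((.5194,.2985,.221))"
```

```text
{'clock': 22.3667, 'tool_pos': [0.5196, 0.2974, 0.3328], 'eef_rot': [3.1415, -0.0003, 0.2255], 'wrist_force': [0.2089, -0.1672, -0.1146], 'moment': [0.0534, 0.0178, 0.0568], 'finger_gap': 0.012, 'grasp_force': 19.9978}
75.76277777777777
[ 0.     -0.0011  0.1118]
```

Request:
{"fn": "move_arm", "kwargs": {"grip": [1,1,1,1,1,1,1,1,1,1], "offset": [[0,0,0.02],[0,0,0.04],[0,0,0.06],[0,0,0.08],[0,0,0.095],[0,0,0.11],[0,0,0.12],[0,0,0.126],[0,0,0.126],[0,0,0.126]], "turn": [[0,0,0],[0,0,0],[0,0,0],[0,0,0],[0,0,0],[0,0,0],[0,0,0],[0,0,0],[0,0,0],[0,0,0]]}}

```text
clock: 23.25
tool_pos: [0.5194, 0.2985, 0.2072]
eef_rot: [-3.141, -0.0, 0.227]
wrist_force: [0.4, -0.5, -0.4]
finger_gap: 0.0118
grasp_force: 20.0
```

```bash
python3 -c "
from h import *
st();off((.5194,.2985,.201))
snap('side','ret.png')"
```

```text
{'clock': 23.25, 'tool_pos': [0.5194, 0.2985, 0.2072], 'eef_rot': [-3.1415, -0.0004, 0.2267], 'wrist_force': [0.3762, -0.5401, -0.4116], 'moment': [0.059, -0.0464, 0.0689], 'finger_gap': 0.0118, 'grasp_force': 19.998}
[-0.0001  0.      0.0062]
```

View pics/ret.png

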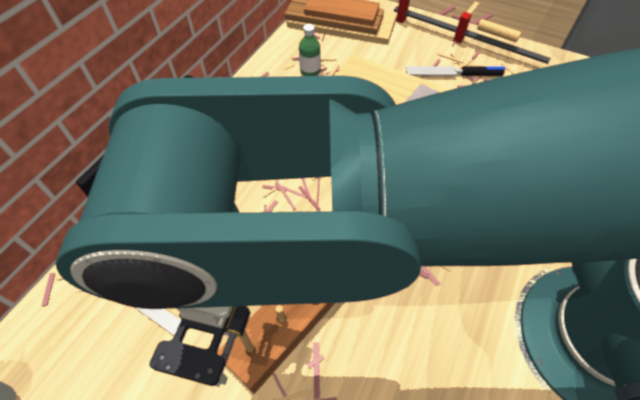

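The dowel's tip is directly over the rack hole near (252,350). I'll feel it in from here.

Request:
{"fn": "move_arm", "kwargs": {"grip": [1,1,1,1,1,1,1,1], "offset": [[0,0,0.001],[0,0,0.002],[0,0,0.003],[0,0,0.004],[0,0,0.005],[0,0,0.006],[0,0,0.007],[0,0,0.008]], "turn": [[0,0,0],[0,0,0],[0,0,0],[0,0,0],[0,0,0],[0,0,0],[0,0,0],[0,0,0]]}}

```text
clock: 23.97
tool_pos: [0.5193, 0.2985, 0.1985]
eef_rot: [3.142, 0.0, 0.227]
wrist_force: [0.3, 0.1, -0.1]
finger_gap: 0.0115
grasp_force: 20.0
```

Request:
{"fn": "move_arm", "kwargs": {"grip": [1,1,1,1,1], "offset": [[0,0,0.001],[0,0,0.002],[0,0,0.003],[0,0,0.003],[0,0,0.003]], "turn": [[0,0,0],[0,0,0],[0,0,0],[0,0,0],[0,0,0]]}}

```text
clock: 24.38
tool_pos: [0.5192, 0.2985, 0.1956]
eef_rot: [-3.142, 0.0, 0.227]
wrist_force: [0.8, 0.0, -0.0]
finger_gap: 0.012
grasp_force: 20.0
```

Request:
{"fn": "move_arm", "kwargs": {"grip": [1,1,1,1,1,1,1,1,1,1], "offset": [[0,0,0.003],[0,0,0.006],[0,0,0.01],[0,0,0.014],[0,0,0.018],[0,0,0.022],[0,0,0.026],[0,0,0.03],[0,0,0.032],[0,0,0.032]], "turn": [[0,0,0],[0,0,0],[0,0,0],[0,0,0],[0,0,0],[0,0,0],[0,0,0],[0,0,0],[0,0,0],[0,0,0]]}}

```text
clock: 25.22
tool_pos: [0.5191, 0.2984, 0.163]
eef_rot: [3.141, 0.001, 0.227]
wrist_force: [-0.2, 0.1, 0.1]
finger_gap: 0.0118
grasp_force: 20.0
```

```bash
python3 -c "
from h import *
st()"
```

```text
{'clock': 25.2167, 'tool_pos': [0.5191, 0.2984, 0.163], 'eef_rot': [3.1415, 0.0007, 0.2268], 'wrist_force': [-0.2227, 0.1156, 0.101], 'moment': [0.1043, 0.0287, -0.0599], 'finger_gap': 0.0118, 'grasp_force': 19.997}
```

Request:
{"fn": "move_arm", "kwargs": {"grip": [0.8,0.7,0.6,0.5,0.4,0.3,0.2,0.2,0.2,0.2], "offset": [[0,0,0],[0,0,0],[0,0,0],[0,0,0],[0,0,0],[0,0,0],[0,0,0],[0,0,0],[0,0,0],[0,0,0]], "turn": [[0,0,0],[0,0,0],[0,0,0],[0,0,0],[0,0,0],[0,0,0],[0,0,0],[0,0,0],[0,0,0],[0,0,0]]}}

```text
clock: 26.05
tool_pos: [0.5193, 0.2985, 0.1637]
eef_rot: [-3.142, 0.0, 0.227]
wrist_force: [0.2, -0.1, -0.4]
finger_gap: 0.0723
grasp_force: 0.0
```

Request:
{"fn": "move_arm", "kwargs": {"grip": [0.2,0.2,0.2,0.2,0.2,0.2,0.2,0.2,0.2,0.2], "offset": [[0,0,-0.01],[0,0,-0.02],[0,0,-0.035],[0,0,-0.05],[0,0,-0.07],[0,0,-0.09],[0,0,-0.11],[0,0,-0.13],[0,0,-0.14],[0,0,-0.14]], "turn": [[0,0,0],[0,0,0],[0,0,0],[0,0,0],[0,0,0],[0,0,0],[0,0,0],[0,0,0],[0,0,0],[0,0,0]]}}

```text
clock: 26.88
tool_pos: [0.5197, 0.2987, 0.3074]
eef_rot: [-3.14, -0.004, 0.227]
wrist_force: [0.1, 0.5, 0.4]
finger_gap: 0.0747
grasp_force: 0.0
```

Request:
{"fn": "move_arm", "kwargs": {"grip": [0.2,0.2,0.2,0.2,0.2,0.2,0.2,0.2,0.2,0.2], "offset": [[0,0.02,0],[0,0.06,0],[0,0.1,0],[0,0.14,0],[0,0.18,0],[0,0.22,0],[0,0.25,0],[0,0.26,0],[0,0.26,0],[0,0.26,0]], "turn": [[0,0,0],[0,0,0],[0,0,0],[0,0,0],[0,0,0],[0,0,0],[0,0,0],[0,0,0],[0,0,0],[0,0,0]]}}

```text
clock: 27.72
tool_pos: [0.5776, 0.0454, 0.3031]
eef_rot: [-3.141, 0.001, 0.226]
wrist_force: [-0.4, -0.0, -0.2]
finger_gap: 0.0743
grasp_force: 0.0
```

```bash
python3 -c "
from h import *
st();c=snap('side','end_s.png');d=snap('top','end_t.png')
a=cv2.resize(c['img'],(480,300));b=cv2.resize(d['img'],(480,300))
cv2.imwrite('pics/end.png',np.vstack([a,b]))"
```

```text
{'clock': 27.7167, 'tool_pos': [0.5776, 0.0454, 0.3031], 'eef_rot': [-3.1411, 0.0008, 0.2259], 'wrist_force': [-0.3789, -0.0452, -0.2237], 'moment': [-0.0012, -0.0151, -0.0093], 'finger_gap': 0.0743, 'grasp_force': 0.0}
```

View pics/end.png

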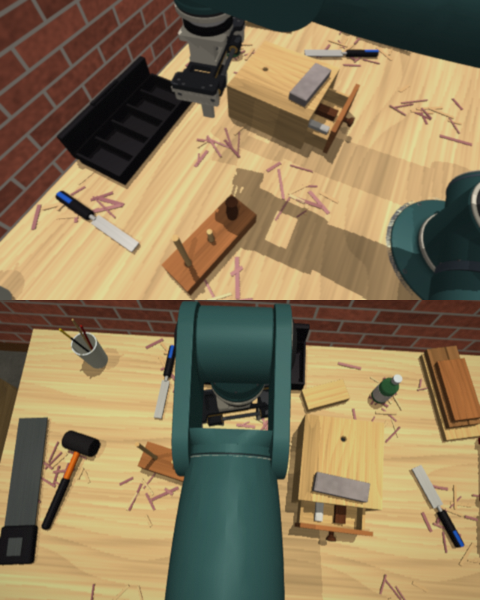

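The dowel is back in its original hole, running from (177,239) to (189,263) in the side half of the picture, the same place as at the start. The drawer is fully out, the stone and other tools are in place, and the arm is clear.

```bash
python3 -c "
from rig import r
print(r.sign_off())"
```

```text
the job is handed in; nothing more can be done
None
```

The job is handed in at about 28 s: the catch let go at 6–7 N (highest reading about 7.4 N), the drawer is out by about 67 mm (measured from the camera) and has stopped, the dowel is back upright in its own rack hole, and the stone and other tools look undisturbed. The sign-off returned no verdict.

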